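Slide the hot loaf tin between the jam jars

TASK

The small loaf tin is still hot from the oven, so it must not be picked up: push it along the counter, lengthwise through the narrow gap between the two squat jam jars, until its leading end rests flush against the near edge of the marble pastry board behind them. Do not lift or tip the tin, leave the other things standing where they are, and let go of everything at the end.

Things in the scene. Friction and masses are not known exactly. Their poses are not given: they have to be found in the camera images.
- tin: the loaf tin: plain aluminium block-shaped tin with a brown loaf in it, 112 mm long (its x), 64 mm wide (its y), 42 mm high with upright sides; the loaf bulges to 50 mm and is solid too. Weighs 0.25 to 0.5 kg and slides freely on the counter. Origin: centre of its underside; its +x end faces roughly towards the jars and the board
- board: marble pastry board lying on the counter, fixed, 160 mm (its x) by 300 mm (its y), 20 mm thick. Origin: centre of its underside. Its x axis points level in the direction in which the tin is to be pushed, so its near edge is at x = -80 mm
- board_edge (a point): middle of the board's near edge, at counter height, the place that the middle of the tin's leading end should come to; axes as the board's
- gap (a point): the point at counter height midway between the two jars, 140 mm before the board's near edge; axes as the board's: x is the direction straight through the gap to the board, the jars stand 77 to 79 mm to +y and -y of this point
- jar_left: squat jam jar, round, 80 mm in diameter, 56 mm high with a steel lid, heavy, does not move (fixed); stands at the board's +y side of the gap. Origin: centre of its underside. The two jars leave 74 to 78 mm between them
- jar_right: the other, equal squat jam jar (fixed), at the board's -y side of the gap. Origin: centre of its underside
- ramekin: bystander: white ramekin, 80 mm wide, 45 mm high, loose, standing on the board. Leave it alone
- mug: bystander: blue mug, 80 mm wide, 80 mm high, loose. Leave it alone
- cherry_jar: bystander: jar of cherries, 64 mm wide and 85 mm high (taller and slimmer than the two jam jars), loose. Leave it alone
- cream_bottle: bystander: white plastic bottle, 60 mm wide, 150 mm high, loose. Leave it alone
- can: bystander: steel can, 66 mm wide, 100 mm high, loose. Leave it alone
- spoon: bystander: spoon lying on the counter, loose. Leave it alone
- bowl: bystander: white bowl, 120 mm wide, 50 mm high, loose. Leave it alone
Mind the look-alikes: they are no part of the job. There is more than one size of the tin; the job needs the smaller. Leave any pink look-alike of the jar_left alone.

How it is judged:
On the way:
1. the tin is in the gap between the two jars, lengthwise (x of tin in the frame of gap between -0.03 and 0.03 m and y of tin in the frame of gap between -0.015 and 0.015 m and angle between the x axis of tin and the x axis of board, either way round below 0.35 rad), for 0.1 s.
At the end, for the whole second after the job is handed in: The tin stands flat and at rest on the counter beyond the jars, its leading end within 6 mm of the board's near edge, square to it within 0.12 rad and within 30 mm of the line through the middle of the gap (x of tin in the frame of board_edge between -0.062 and -0.05 m and y of tin in the frame of board_edge between -0.03 and 0.03 m and angle between the x axis of tin and the x axis of board, either way round below 0.12 rad and height (world z) of tin below 0.004 m and angle between tin's own z axis and vertical below 0.05 rad and linear speed of tin below 0.01 m/s); the robot touches nothing.
It fails at once if the tin is lifted or tipped (its underside more than 10 mm up, or leaning over 0.15 rad) (height (world z) of tin above 0.01 m or angle between tin's own z axis and vertical above 0.15 rad).
It fails at once if a bystander is moved by more than 20 mm or knocked over (distance of any of ramekin, mug, cherry_jar, cream_bottle, can, spoon, bowl from where it was at the start of the episode above 0.02 m or angle between any of ramekin, mug, cherry_jar, cream_bottle, can, bowl's own z axis and vertical above 0.4 rad).
It also fails if it takes over 61 s, if anything falls off the work surface, if the arm or the gripper's body presses on something with over 40 N, if the wrist force passes 120 N, or if a joint passes its speed limit or range.

ROBOT

A 6-joint arm with a two-finger parallel gripper is mounted at the origin on the work surface. World frame = base frame: x ahead of the robot, y to its left, z up, the work surface at z = 0. Lengths are in m, angles in rad, forces in N, time in s.
With the tool pointing down it reaches from about 0.325 to 0.75 m from the base axis. Payload 7.6 kg.
Tool frame: the origin (TCP) lies midway between the tips of the shut fingers; the grasp point (between the pads) lies arm.grip_depth behind it (arm.grip_depth is the distance from the TCP to the grasp point, in m); z points along the fingers, y is the line along which they close (so a half turn about z gives the same grasp; the last joint's range is limited). The gripper opens to 85 mm and grips with 20 to 120 N. Pads are 22 mm wide; open, the fingers measure 114 mm over their backs; the gripper's body (76 mm by 85 mm) begins 54 mm behind the grasp point. The pads swing forward as they close: fully open they stand 13 mm farther back than shut.
Start: joints at [-1.205, 0.052, 1.401, -0, 1.689, -0.07], TCP at [0.222, -0.476, 0.231] pointing down, gripper open.
Joint ranges: [-2.9, 2.9], [-0.91, 2.17], [0.12, 2.37], [-1.06, 4.2], [0.26, 2.73], [-2.93, 2.93]. Speed limits (rad/s): [2.57, 2.57, 3.01, 3.14, 3.14, 3.14].

INTERFACE

Orientations are given as a unit quaternion [w, x, y, z].
In Python, from rig import readout, get_image, calibration, arm gives the robot as it stands.
- The arm moves only by the shell command python3 -m jog 'ROWS'. ROWS is JSON, a list of rows, each a list of 3 entries, a list of its own where there are three numbers: the shift along the world's x, y, z in mm, then the turn about the world's z in rad, then the finger opening in mm, from 0 to 85.4. In form: [[[tx, ty, tz], spin, hand], ...]. A call has exactly 10 rows; each row is the pose to reach, as a shift and turn from the pose commanded when the call began; what a row does not reach only later rows make up. A row lasts 1/8 s, in which the tool goes at most 62.5 mm and 10.7 degrees, less where a joint would pass 70% of its speed; a pose out of reach is approached as far as the arm can. A call with a gripper value outside its range is refused whole. The fingers move at their own pace and stop on an object; the grip force is fixed at half the most. Time passes only in rows, so rows that repeat a pose let the fingers close, or fill a call up. It gives the time, the measured TCP pose, the force, the opening and the grip force at its end, in the units of the state.
- readout.get_obs(): the state, without advancing time (a new reading comes with each control period).
- get_image(name): name is "scene" or "side" or "wrist"; returns the picture (420x560x3 uint8, red, green, blue); there is no depth.
- calibration(name): a dict with "fx", "fy", "cx", "cy" (pixels), "dist_coeffs" ([k1, k2, p1, p2, k3] as OpenCV has them; the pictures are not rectified), "rvec" (rotation vector, rad) and "tvec" (3), from world to camera coordinates, as OpenCV has them. Camera axes: x right, y down, z forward; pixel columns grow to the right and rows downward; lengths in m; the calibration is good to about 2 mm. A picture is of the moment at which its call begins: read the wrist's pose just before it. calibration takes no time and is no camera call; for the wrist camera it gives the pose at the moment of the call.
- arm.sign_off(): hands the job in; it is judged then, once.
The state is a dict: "time_s": time; "qpos": joint angles; "dq": joint speeds; "joint_efforts": joint torques, N m; "ee_pos": TCP position; "tcp_rot": TCP orientation; "ft_force": force on the tool from outside, world axes, zero at the start; "ft_torque": the same for the moment, N m; "opening": finger opening in m; "grip_force": force on a finger pad.
Only numpy, scipy, OpenCV 4.12 (cv2) and the standard library are available. Lean on these libraries where they do the work, as an engineer would, in place of code of your own. Each camera call takes 0.05 s, during which the arm holds its last target. There are 200 camera calls.

## Working session

There is one attempt and no reset: what is moved stays moved. The work goes in short steps, Python scripts to look and compute and a shell command to move; the robot and the scene stay as the last step left them, time stands still between calls to the robot, and variables do not carry over. Pictures are saved under pics/ and viewed, at most 10 in all, crops included, and the job is handed in when it is done.

```bash
mkdir -p pics; python3 - <<'E'
from rig import readout,get_image,calibration,arm
import cv2
for n in ("scene","side"):
    cv2.imwrite(f"pics/{n}0.png",get_image(n)[:,:,::-1])
    print(n,calibration(n))
o=readout.get_obs();print(o["ee_pos"],o["tcp_rot"],o["opening"],o["time_s"],arm.grip_depth)
E
```

```text
scene {'fx': 417.77271241315185, 'fy': 417.77271241315185, 'cx': 280.8182561860219, 'cy': 211.60153388693456, 'dist_coeffs': array([-0.10763026,  0.        ,  0.        ,  0.        ,  0.        ]), 'rvec': array([ 1.76895103,  1.651292  , -0.73468922]), 'tvec': array([ 0.00988025, -0.30455826,  1.59761208])}
side {'fx': 532.7278533965982, 'fy': 532.7278533965982, 'cx': 284.7036889336122, 'cy': 208.16763161898933, 'dist_coeffs': array([0.03801621, 0.        , 0.        , 0.        , 0.        ]), 'rvec': array([ 1.03410284, -2.49542759,  0.97968873]), 'tvec': array([0.35583998, 0.33085347, 1.30273933])}
[ 0.22152632 -0.47566128  0.23050868] [-7.53145756e-04  9.76358732e-01  2.16155143e-01 -1.14564357e-04] 0.08547368511387617 0.1 0.0187
```

View pics/scene0.png

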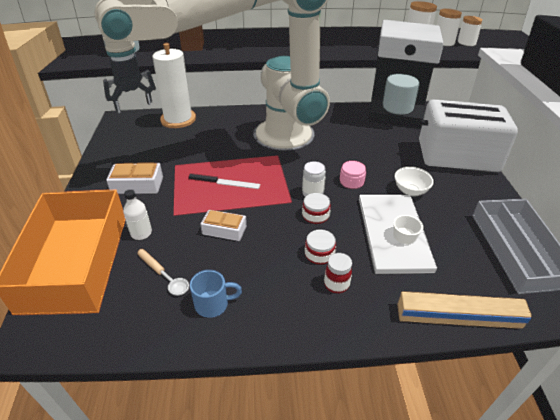

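View pics/side0.png

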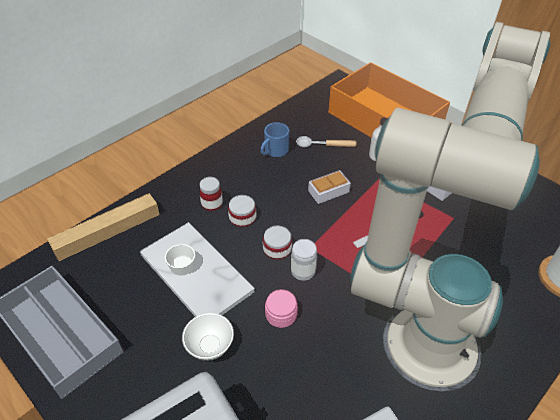

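The scene view shows the small tin at (224,224), the jam jars at (316,207) and (320,246), and the board at (397,232). The larger tin is at (135,178). I'll zoom in to pick out pixels.

```bash
python3 - <<'E'
import cv2
a=cv2.imread("pics/scene0.png")[155:305,190:450];cv2.imwrite("pics/sc.png",cv2.resize(a,None,fx=3,fy=3,interpolation=cv2.INTER_CUBIC))
a=cv2.imread("pics/side0.png")[160:340,135:365];cv2.imwrite("pics/sd.png",cv2.resize(a,None,fx=3,fy=3,interpolation=cv2.INTER_CUBIC))
E
```

```text
(no output)
```

View pics/sc.png

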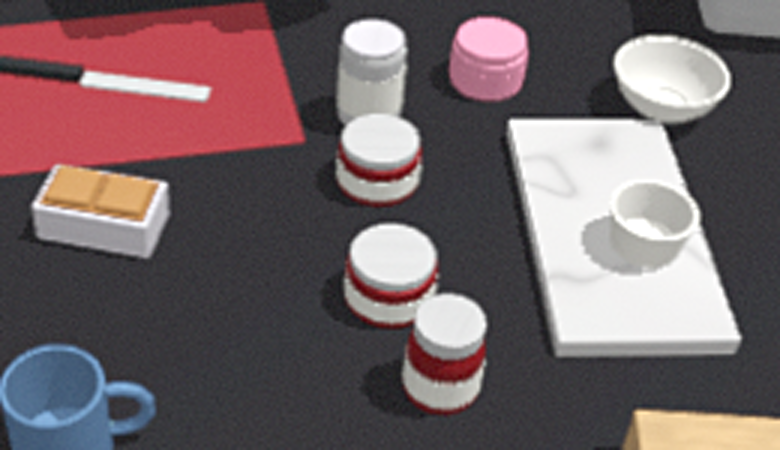

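View pics/sd.png

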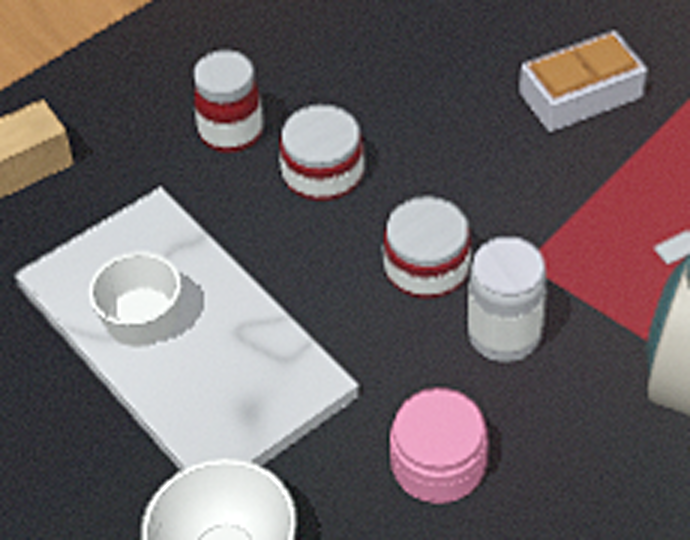

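Crop pixel readings are below: lids, tin rim and base corners, and board corners. I'll project them onto known heights.

```bash
cat > h.py <<'E'
import numpy as np,cv2
def ray(c,uv,z):
    K=np.array([[c["fx"],0,c["cx"]],[0,c["fy"],c["cy"]],[0,0,1]])
    n=cv2.undistortPoints(np.array(uv,float).reshape(-1,1,2),K,np.array(c["dist_coeffs"])).reshape(-1,2)
    R=cv2.Rodrigues(np.array(c["rvec"]))[0];t=np.array(c["tvec"]).ravel()
    o=-R.T@t;d=np.c_[n,np.ones(len(n))]@R
    return (o+d*((np.reshape(z,-1)-o[2])/d[:,2])[:,None])
E
python3 - <<'E'
from h import *;from rig import calibration
P={"jarA":.056,"jarB":.056,"bd1":.02,"bd2":.02,"bd3":.02,"bd4":.02,"tinL":.042,"tinN":.042,"tinR":.042,"tinN0":0,"t5":0}
S={"jarA":(381,141),"jarB":(393,256),"bd1":(509,119),"bd2":(556,345),"bd3":(739,340),"bd4":(662,119),"tinL":(34,207),"tinN":(151,227),"tinR":(168,184),"tinN0":(150,255),"t5":(36,238)}
D={"jarA":(427,230),"jarB":(321,134),"bd1":(358,388),"bd2":(161,187),"bd3":(17,274),"tinL":(646,68),"tinN":(613,31),"tinR":(520,70),"t5":(645,98),"tinN0":(551,130)}
for n,Q,o in(("scene",S,(190,155)),("side",D,(135,160))):
    for k,p in Q.items():
        print(n,k,(ray(calibration(n),[(p[0]+.5)/3-.5+o[0],(p[1]+.5)/3-.5+o[1]],P[k])[0]*1000).round())
E
```

```text
scene jarA [483.  59.  56.]
scene jarB [637.  48.  56.]
scene bd1 [414. 204.  20.]
scene bd2 [717. 180.  20.]
scene bd3 [724. 342.  20.]
scene bd4 [424. 365.  20.]
scene tinL [ 539. -270.   42.]
scene tinN [ 573. -162.   42.]
scene tinR [ 516. -146.   42.]
scene tinN0 [ 567. -166.   -0.]
scene t5 [ 537. -274.    0.]
side jarA [472.  60.  56.]
side jarB [629.  49.  56.]
side bd1 [409. 206.  20.]
side bd2 [711. 183.  20.]
side bd3 [719. 341.  20.]
side tinL [ 476. -255.   42.]
side tinN [ 535. -273.   42.]
side tinR [ 563. -162.   42.]
side t5 [ 472. -256.    0.]
side tinN0 [ 510. -154.    0.]
```

Both cameras agree within about 6 mm, and the checks hold: jar spacing 155, edge length 303, gap to edge 139.

| Item | Estimate |
|---|---|
| Tin centre | (523, -210) mm, heading 72.3° |
| Gap | (555, 54) mm, direction 85.6° |

I'll stay behind the tin, fingers about 30 mm apart, for a stable two-point push.

```bash
python3 -m jog '[[[55,34,0],0.17,30],[[110,68,0],0.34,30],[[165,102,0],0.5,30],[[220,136,0],0.66,30],[[271,169,0],0.826,30],[[271,169,0],0.826,30],[[271,169,-40],0.826,30],[[271,169,-80],0.826,30],[[271,169,-80],0.826,30],[[271,169,-80],0.826,30]]'
python3 - <<'E'
from rig import get_image,calibration,readout
import cv2,pickle
c=calibration("wrist");cv2.imwrite("pics/w1.png",get_image("wrist")[:,:,::-1]);pickle.dump(c,open("w1.pkl","wb"))
E
```

```text
time_s: 1.35
ee_pos: [0.4928, -0.3077, 0.1532]
tcp_rot: [0.001, 0.808, 0.589, 0.0]
ft_force: [0.1, 0.5, 0.1]
opening: 0.0302
grip_force: 0.0
```

View pics/w1.png

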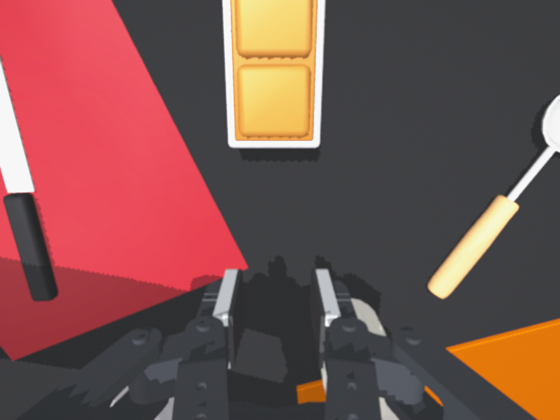

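The wrist view shows the tin straight ahead, with rear rim corners at (229,147) and (321,147), and side rims at (223,0) and (326,0).

```bash
python3 - <<'E'
from h import *;import pickle
c=pickle.load(open("w1.pkl","rb"))
p=ray(c,[(229,147),(321,147),(223,2),(326,2)],.042);print((p*1000).round(1))
u=(p[2]+p[3]-p[0]-p[1]);print(np.degrees(np.arctan2(u[1],u[0])));v=p[1]-p[0];print(np.linalg.norm(v)*1000,np.degrees(np.arctan2(v[1],v[0]))+90)
m=(p[0]+p[1])/2;print(m*1000)
E
```

```text
[[ 475.3 -254.9   42. ]
 [ 536.6 -274.6   42. ]
 [ 502.6 -169.5   42. ]
 [ 563.5 -188.9   42. ]]
72.41453142191331
64.40198633749218 72.26432629667806
[ 505.94723958 -264.74515061   42.        ]
```

```bash
python3 -m jog '[[[0,0,-35],0,30],[[0,0,-70],0,30],[[0,0,-105],0,30],[[0,0,-130],0,30],[[0,0,-141],0,30],[[4,12,-141],0,30],[[7,22,-141],0,30],[[9,28,-141],0,30],[[10,31,-141],0,30],[[10,31,-141],0,30]]'
python3 - <<'E'
import numpy as np
from rig import readout
T0=np.array(readout.get_obs()["ee_pos"][:2])*1000
d=lambda a:np.array([np.cos(a),np.sin(a)])
C=np.array([523,-211.4]);a0=a=np.radians(72.3);af=np.radians(85.6)
pts=[]
for k in range(24):
    if k<3: C=C+5.7*d(a)
    elif a<af-1e-6:
        n=12;da=(af-a0)/n;C=C+300*da*d(a+da/2);a+=da
    else: break
    pts.append((*(C-67*d(a)-T0),a-a0));print(k,np.round(pts[-1],3))
print(T0,C, "lat",(C-[555.5,54])@[np.sin(af),-np.cos(af)])
E
```

```text
time_s: 2.65
ee_pos: [0.5029, -0.2759, 0.0107]
tcp_rot: [0.0, 0.807, 0.59, 0.0]
ft_force: [-0.3, -0.3, -0.2]
opening: 0.0298
grip_force: 0.0
0 [1.501 6.065 0.   ]
1 [ 3.234 11.495  0.   ]
2 [ 4.966 16.925  0.   ]
3 [7.9160e+00 2.2089e+01 1.9000e-02]
4 [10.765 27.308  0.039]
5 [13.512 32.581  0.058]
6 [16.157 37.907  0.077]
7 [18.698 43.283  0.097]
8 [21.135 48.707  0.116]
9 [23.466 54.177  0.135]
10 [25.692 59.691  0.155]
11 [27.81  65.247  0.174]
12 [29.82  70.843  0.193]
13 [31.722 76.477  0.213]
14 [33.514 82.146  0.232]
[ 502.86225481 -275.86309823] [ 541.51655427 -126.91421558] lat -0.06267025492088762
```

```bash
python3 -m jog '[[[1.5,6,0],0,30],[[3.2,11.5,0],0,30],[[5,17,0],0,30],[[8,22,0],0.019,30],[[10.8,27.3,0],0.039,30],[[13.5,32.6,0],0.058,30],[[16.2,38,0],0.077,30],[[18.7,43.3,0],0.097,30],[[21.1,48.7,0],0.116,30],[[23.5,54.2,0],0.135,30]]'
python3 -m jog '[[[2.2,5.5,0],0.02,30],[[4.3,11,0],0.039,30],[[6.3,16.6,0],0.058,30],[[8.2,22.3,0],0.078,30],[[10,28,0],0.097,30],[[10.3,31,0],0.097,30],[[10.4,33,0],0.097,30],[[10.4,33,0],0.097,30],[[10.4,33,0],0.097,30],[[10.4,33,0],0.097,30]]'
python3 - <<'E'
from rig import get_image,calibration,readout
import cv2,pickle
import numpy as np
c=calibration("wrist");w=get_image("wrist")[:,:,::-1];pickle.dump(c,open("w2.pkl","wb"))
cv2.imwrite("pics/w2.png",w)
E
```

```text
time_s: 3.9
ee_pos: [0.5263, -0.2214, 0.0103]
tcp_rot: [0.0, 0.765, 0.643, 0.0]
ft_force: [-0.3, -3.5, 2.3]
opening: 0.0301
grip_force: 1.6
time_s: 5.15
ee_pos: [0.5362, -0.1884, 0.0099]
tcp_rot: [-0.001, 0.734, 0.679, 0.0]
ft_force: [1.1, -0.2, 0.3]
opening: 0.0299
grip_force: 0.0
```

View pics/w2.png

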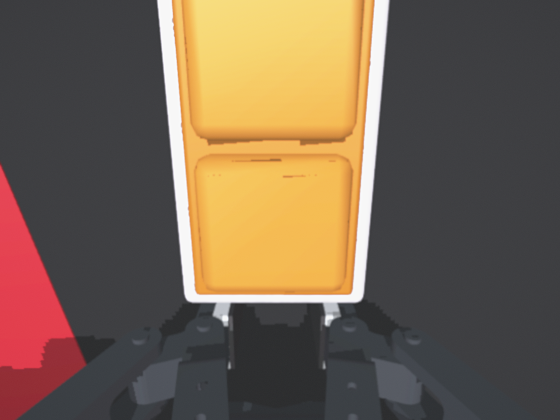

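The tin sits square on the fingers; rear corners are at (186,301) and (364,301). The clearance in the gap is only about 6 mm a side, so I'll rise and get one view of the tin and jars together.

```bash
python3 -m jog '[[[-1,-8,0],0,30],[[-2,-15,0],0,30],[[-2,-15,50],0,30],[[-2,-15,105],0,30],[[-1,15,160],0,30],[[2,60,190],0,30],[[3,75,200],0,30],[[3,75,200],0,30],[[3,75,200],0,30],[[3,75,200],0,30]]'
python3 - <<'E'
from rig import get_image,calibration,readout
import cv2,pickle
c=calibration("wrist");w=get_image("wrist")[:,:,::-1];pickle.dump(c,open("w3.pkl","wb"))
cv2.imwrite("pics/w3.png",w)
E
```

```text
time_s: 6.45
ee_pos: [0.539, -0.1147, 0.2088]
tcp_rot: [-0.001, 0.734, 0.679, -0.001]
ft_force: [0.2, 0.2, 0.9]
opening: 0.0298
grip_force: 0.0
```

View pics/w3.png

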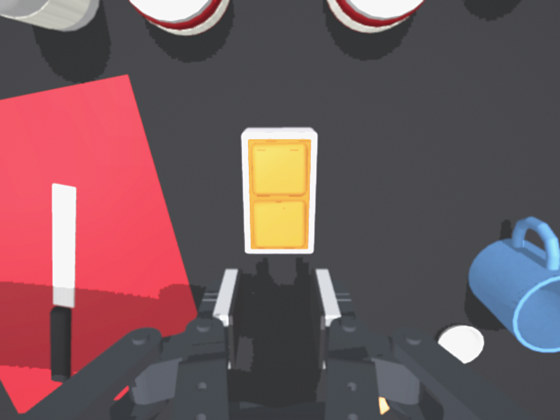

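```bash
python3 -m jog '[[[2,30,20],0,30],[[4,60,30],0,30],[[6,85,40],0,30],[[6,85,40],0,30],[[6,85,40],0,30],[[6,85,40],0,30],[[6,85,40],0,30],[[6,85,40],0,30],[[6,85,40],0,30],[[6,85,40],0,30]]'
python3 - <<'E'
from rig import get_image,calibration,readout
import cv2,pickle
from h import *
c=calibration("wrist");w=get_image("wrist")[:,:,::-1];pickle.dump(c,open("w4.pkl","wb"))
cv2.imwrite("pics/w4.png",w)
c=pickle.load(open("w3.pkl","rb"))
p=ray(c,[(246,253),(313,253),(243,134),(316,134)],.042)*1000;print(p.round(1),p.mean(0))
E
```

```text
time_s: 7.75
ee_pos: [0.5455, -0.0288, 0.2503]
tcp_rot: [0.0, 0.734, 0.679, 0.0]
ft_force: [-0.3, 0.3, 1.1]
opening: 0.03
grip_force: 0.0
[[ 505.4 -174.6   42. ]
 [ 568.2 -179.4   42. ]
 [ 514.4  -64.9   42. ]
 [ 575.7  -69.7   42. ]] [ 540.92497318 -122.15705737   42.        ]
```

View pics/w4.png

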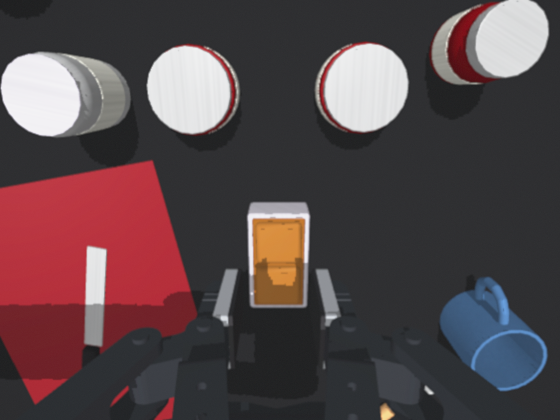

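Both lids are in view, left centred at (191,89) and right at (364,87), along with the tin (rear corners (250,306) and (306,306), front (249,214) and (308,214)).

```bash
python3 - <<'E'
import pickle
from h import *
c=pickle.load(open("w4.pkl","rb"))
p=ray(c,[(250,306),(306,306),(249,214),(308,214)],.042)*1000;print(p.round(1),p.mean(0))
j=ray(c,[(191.5,89),(364,87.5)],.056)*1000;v=j[1]-j[0];print(j,np.linalg.norm(v))
g=j.mean(0);n=v/np.linalg.norm(v);print(g,np.degrees(np.arctan2(n[1],n[0]))+90,"lat tin",(p.mean(0)-g)@n,(np.array([541,-122,42])-g)@n)
u=p[2:].mean(0)-p[:2].mean(0);print("tin heading",np.degrees(np.arctan2(u[1],u[0])))
E
```

```text
[[ 504.9 -173.3   42. ]
 [ 567.7 -178.1   42. ]
 [ 514.8  -64.4   42. ]
 [ 575.2  -69.    42. ]] [ 540.67092813 -121.17864505   42.        ]
[[477.29579244  60.39703758  56.        ]
 [629.25885937  50.05684426  56.        ]] 152.31445536009574
[553.2773259   55.22694092  56.        ] 86.10735928874755 lat tin -0.6016435271795583 -0.2175713868191181
tin heading 85.45400351039672
```

The tin is within 0.6 mm of the gap line and its heading matches to about 0.4°. Next I go back behind it and push straight.

```bash
python3 -m jog '[[[-4,-55,0],0,30],[[-7,-110,0],0,30],[[-10,-160,0],0,30],[[-10.7,-175,0],0,30],[[-10.7,-175,-55],0,30],[[-10.7,-175,-110],0,30],[[-10.7,-175,-165],0,30],[[-10.7,-175,-215],0,30],[[-10.7,-175,-240],0,30],[[-10.7,-175,-240],0,30]]'
python3 -m jog '[[[0.4,6,0],0,30],[[0.9,12,0],0,30],[[1.4,19,0],0,30],[[1.9,26,0],0,30],[[2.4,33,0],0,30],[[2.9,40,0],0,30],[[3.4,47,0],0,30],[[4,54,0],0,30],[[4.5,61,0],0,30],[[5,68,0],0,30]]'
python3 -m jog '[[[0.5,7,0],0,30],[[1,14,0],0,30],[[1.5,21,0],0,30],[[2.1,28,0],0,30],[[2.6,35,0],0,30],[[3,41,0],0,30],[[3.3,45,0],0,30],[[3.4,47,0],0,30],[[3.4,47,0],0,30],[[3.4,47,0],0,30]]'
python3 - <<'E'
from rig import get_image,calibration,readout
import cv2,pickle
c=calibration("scene");a=get_image("scene")[155:305,190:450,::-1]
b=get_image("wrist")[:,:,::-1];pickle.dump(calibration("wrist"),open("w5.pkl","wb"))
a=cv2.resize(a,(520,300),interpolation=cv2.INTER_CUBIC)
import numpy as np
im=np.zeros((600,760,3),np.uint8);im[:300,:520]=a;im[300:,:400]=cv2.resize(b,(400,300))
cv2.imwrite("pics/w5.png",im);print(readout.get_obs()["ee_pos"])
E
```

```text
time_s: 9.05
ee_pos: [0.5336, -0.2024, 0.0082]
tcp_rot: [-0.002, 0.734, 0.68, -0.001]
ft_force: [0.2, -0.9, 0.9]
opening: 0.0302
grip_force: 0.0
time_s: 10.3
ee_pos: [0.5398, -0.1353, 0.0103]
tcp_rot: [-0.0, 0.734, 0.679, -0.0]
ft_force: [-0.3, -3.7, 2.2]
opening: 0.03
grip_force: 1.5
time_s: 11.55
ee_pos: [0.543, -0.0884, 0.0099]
tcp_rot: [-0.001, 0.734, 0.679, 0.0]
ft_force: [-0.6, 0.1, -1.2]
opening: 0.0297
grip_force: 0.0
[ 0.54299779 -0.08853617  0.00998393]
```

View pics/w5.png

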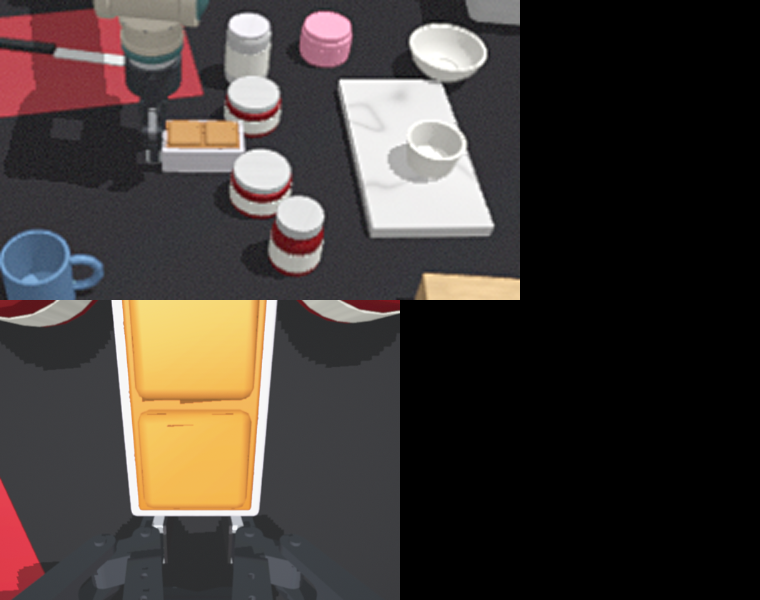

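The nose is entering the gap, centred: in the wrist view the tin axis is midway between the jars. I'll continue straight.

```bash
python3 -m jog '[[[0.5,6,0],0,30],[[1,13,0],0,30],[[1.5,20,0],0,30],[[2,27,0],0,30],[[2.5,34,0],0,30],[[3,41,0],0,30],[[3.5,48,0],0,30],[[4,55,0],0,30],[[4.5,62,0],0,30],[[5,69,0],0,30]]'
python3 -m jog '[[[0.5,7,0],0,30],[[1,14,0],0,30],[[1.5,21,0],0,30],[[2,28,0],0,30],[[2.5,35,0],0,30],[[3,42,0],0,30],[[3.5,49,0],0,30],[[4,55,0],0,30],[[4.5,61,0],0,30],[[5,66,0],0,30]]'
python3 -m jog '[[[0.2,3,0],0,30],[[0.4,6,0],0,30],[[0.6,9,0],0,30],[[0.8,11,0],0,30],[[1,13,0],0,30],[[1.1,15,0],0,30],[[1.2,17,0],0,30],[[1.3,18,0],0,30],[[1.4,19,0],0,30],[[1.5,20,0],0,30]]'
```

```text
time_s: 12.9
ee_pos: [0.5483, -0.0193, 0.0103]
tcp_rot: [0.0, 0.734, 0.679, 0.0]
ft_force: [-1.0, -0.8, -0.9]
opening: 0.0298
grip_force: 0.6
time_s: 14.15
ee_pos: [0.5534, 0.0461, 0.0108]
tcp_rot: [0.0, 0.734, 0.679, -0.0]
ft_force: [-4.1, -6.4, 4.7]
opening: 0.0301
grip_force: 3.7
time_s: 15.4
ee_pos: [0.5553, 0.066, 0.011]
tcp_rot: [0.001, 0.734, 0.679, 0.0]
ft_force: [-0.6, -5.5, 4.6]
opening: 0.0299
grip_force: 2.7
```

```bash
python3 -m jog '[[[0,0.5,0],0,30],[[0.1,1,0],0,30],[[0.1,1.5,0],0,30],[[0.2,2,0],0,30],[[0.2,2.5,0],0,30],[[0.2,3,0],0,30],[[0.2,3.5,0],0,30],[[0.3,4,0],0,30],[[0.3,4,0],0,30],[[0.3,4,0],0,30]]'
python3 - <<'E'
from rig import get_image,calibration,readout
import cv2,pickle,numpy as np
a=get_image("scene")[155:305,190:450,::-1];s=get_image("side")[160:340,135:365,::-1]
im=np.zeros((600,780,3),np.uint8);im[:300,:520]=cv2.resize(a,(520,300),interpolation=cv2.INTER_CUBIC)
im[300:,:383]=cv2.resize(s,(383,300),interpolation=cv2.INTER_CUBIC)
im[300:,390:]=cv2.resize(get_image("wrist")[:,:,::-1],(390,300))
cv2.imwrite("pics/w6.png",im)
E
```

```text
time_s: 16.65
ee_pos: [0.5552, 0.0703, 0.0105]
tcp_rot: [0.0, 0.734, 0.679, 0.0]
ft_force: [-0.9, -4.7, 6.3]
opening: 0.0303
grip_force: 2.4
```

```bash
python3 -m jog '[[[0,0.5,0],0,30],[[0.1,1,0],0,30],[[0.1,1.5,0],0,30],[[0.1,2,0],0,30],[[0.1,2,0],0,30],[[0.1,2,0],0,30],[[0.1,2,0],0,30],[[0.1,2,0],0,30],[[0.1,2,0],0,30],[[0.1,2,0],0,30]]'
python3 -m jog '[[[0,0.5,0],0,30],[[0.1,1,0],0,30],[[0.1,1.5,0],0,30],[[0.1,2,0],0,30],[[0.1,2,0],0,30],[[0.1,2,0],0,30],[[0.1,2,0],0,30],[[0.1,2,0],0,30],[[0.1,2,0],0,30],[[0.1,2,0],0,30]]'
```

```text
time_s: 18.05
ee_pos: [0.5553, 0.0704, 0.0105]
tcp_rot: [0.001, 0.734, 0.679, -0.001]
ft_force: [-2.3, -12.4, 6.8]
opening: 0.03
grip_force: 6.5
time_s: 19.3
ee_pos: [0.5555, 0.0704, 0.0106]
tcp_rot: [0.002, 0.734, 0.679, -0.002]
ft_force: [-1.8, -21.0, 7.0]
opening: 0.0299
grip_force: 10.9
```

The TCP has stalled at y = 70.4 mm (predicted 71) while the force keeps climbing, so the tin is on the board. I'll back off, rise and check.

```bash
python3 -m jog '[[[-0.3,-4,0],0,30],[[-0.8,-10,0],0,30],[[-1.5,-20,0],0,30],[[-2.2,-30,0],0,30],[[-2.2,-30,50],0,30],[[-2.2,-30,105],0,30],[[-2.2,-30,160],0,30],[[-2.2,-30,200],0,30],[[-2.2,-30,200],0,30],[[-2.2,-30,200],0,30]]'
python3 - <<'E'
from rig import get_image,calibration,readout
import cv2,pickle,numpy as np
pickle.dump(calibration("wrist"),open("w7.pkl","wb"))
cv2.imwrite("pics/w7.png",get_image("wrist")[:,:,::-1])
E
```

```text
time_s: 20.55
ee_pos: [0.5524, 0.0448, 0.2086]
tcp_rot: [-0.001, 0.734, 0.68, -0.001]
ft_force: [0.8, 0.4, -0.1]
opening: 0.0296
grip_force: 0.0
```

View pics/w7.png

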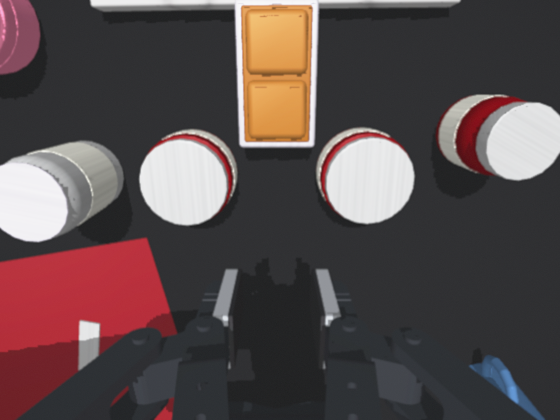

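The tin's leading end meets the board edge, square and centred beyond the jars (rear edge at (240–314,147), board edge at row 3–8). The bystanders in view look undisturbed and the gripper is clear.

```bash
python3 -c "
from rig import arm
print(arm.sign_off())"
```

```text
the job is handed in; nothing more can be done
None
```

The small tin was pushed lengthwise between the jam jars until it stopped flush against the board's near edge; it was never gripped, the arm is clear of everything, and the job was handed in at about 21 s (no verdict was returned).

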